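Shift a mirror carrier along its shaft

TASK

Move the mirror carrier along the shaft until the pointer of its collar is in line with the yellow flag: loosen the brass thumbscrew before the collar moves, slide the collar there, and tighten the screw fully again. Of the two things standing on the base plate (lens tube and vial), one blocks the way: lift it off the plate and stand it upright in the free part of the grey tray, never letting the mirror push it; leave the other one and all the rest alone.

Things in the scene. Friction and masses are not known exactly. Their poses are not given: they have to be found in the camera images.
- rail: aluminium base plate with two black end blocks that carry a fixed round steel shaft 12 mm thick with a flat key strip on top. Origin: on the table under the middle of the shaft; y axis along the shaft, x axis level across it, pointing away from the robot, z up. The plate is 8 mm thick, its top at z = 8 mm, reaching 42 mm to -x, 62 mm to +x, 140 mm to +y and -y. Shaft axis at z = 46 mm. End blocks: 34 mm wide, 124 to 138 mm from the middle, 69 mm high.
- collar (a joint): position of the black collar along the shaft, in m, 0 at mid shaft, growing along the rail's +y, range +-0.104; it starts at 0. It cannot turn about the shaft. While the screw is tight it is clamped; loose, it slides with about 2 to 5 N of friction.
- collar_center (a point): centre of the black knurled collar on the shaft axis, z = 46 mm; the collar is 34 mm in diameter and 28 mm long along the shaft. A red pointer reaches from it to -x, at the same y as this point. On its +x side it carries the mirror mount. Axes parallel to the rail's.
- mirror: black mirror mount carried by the collar, fixed to it: 39 mm along the shaft (up to 19 mm either side of the collar's centre), reaching from 17 to 63 mm to the rail's +x of the shaft, from 14 to 62 mm above the table. Origin: under its middle, 40 mm to +x of the shaft. Whatever stands on the plate at that side is hit when the collar slides past.
- screw (a joint): angle of the brass thumbscrew in rad, about the vertical: 0 = fully tight, growing anticlockwise seen from above (loosening), end stop at 1.6. It clamps below 0.5 (holding some 20 to 30 N along the shaft when fully tight) and is quite free above 0.6; turning it takes about 0.1 Nm when free, up to 0.35 Nm when tight.
- screw_grip (a point): grip point of the thumbscrew, on its vertical axis, 89 mm above the table, over the collar's centre. The wing is an upright brass blade 9 mm thick (its own x), 34 mm long (its own y), from 73 to 100 mm above the table. At angle 0 its blade lies along the shaft; this point's axes turn with the screw.
- yellow_flag: yellow index flag on the near edge of the base plate, fixed, 12 mm wide, 22 mm high above the plate. Origin: under its middle on the plate; axes parallel to the rail's. The target: collar centre at the same place along the shaft (same rail y) as this flag. It is 88 to 98 mm from mid shaft, on either side.
- blue_flag: like the yellow flag but blue, at the other end; not used.
- lens_tube_center (a point): centre of the black lens tube, 31 mm in diameter, 28 mm high, standing on the plate 40 mm to +x of the shaft, 72 to 78 mm from mid shaft, on either side.
- vial_center (a point): centre of the glass vial with a white cap and teal filling, 25 mm in diameter, 53 mm high, standing on the plate in the same row at the other side of the mirror.
- tray: grey open tray, fixed, outside 120 mm along its x, 100 mm along its y, 14 mm high, walls and floor 4 mm thick. Origin: under its centre. Its -x half is taken by the lens box; the free part is centred at x = +29 mm, y = 0.
- lens_box_center (a point): round whitish lens box, 44 mm in diameter, 18 mm high, lying in the tray's -x half; bystander.
- battery_center (a point): block battery standing on the table before the plate, 17 x 26 x 49 mm; bystander.
- spool_center (a point): solder spool with black flanges standing on the table before the plate, 45 mm in diameter, 34 mm high; bystander.

How it is judged:
By the outcome, as a careful person would: the job done as asked, in the order asked, and still so for the second after the job is handed in, with the robot touching nothing.
It also fails if it takes over 50 s, if anything falls off the work surface, if the arm or the gripper's body presses on something with over 40 N, if the wrist force passes 120 N, or if a joint passes its speed limit or range.

ROBOT

A 6-joint arm with a two-finger parallel gripper is mounted at the origin on the work surface; the furniture and walls round the work are solid. World frame = base frame: x ahead of the robot, y to its left, z up, the work surface at z = 0. Lengths are in m, angles in degrees, forces in N, time in s.
With the tool pointing down it reaches from about 0.25 to 0.725 m from the base axis. Payload 4 kg.
Tool frame: the origin (TCP) lies where the fingers leave the gripper's body, on its centre line; the fingertips stand 73 mm ahead of it and the grasp point (between the pads) lies 54 mm ahead of it (robot.hold_point_z is the distance from the TCP to the grasp point, in m); z points along the fingers, y is the line along which they close (so a half turn about z gives the same grasp; the last joint's range is limited). The gripper opens to 85 mm and grips with 20 to 120 N. Pads are 22 mm wide; open, the fingers measure 114 mm over their backs; the gripper's body (76 mm by 85 mm) begins 54 mm behind the grasp point. The pads swing forward as they close: fully open they stand 13 mm farther back than shut.
Start: joints at [66.234, 13.785, 0.286, 76.501, 0, 90], TCP at [0.202, 0.458, 0.304] pointing down, gripper open.
Joint ranges: [-155.79, 155.79], [-60.16, 107.12], [-62.33, 73.08], [-114, 123.19], [-81.49, 82.49], [-180, 180]. Speed limits (degrees/s): [159.86, 159.86, 180, 180, 180, 180].

INTERFACE

Orientations are given as [roll, pitch, yaw] about the fixed x, y, z axes, in that order (R = Rz(yaw) Ry(pitch) Rx(roll)).
In Python, from plant import telemetry, vision, order, robot gives the robot as it stands.
- The arm moves only by the tool step_arm, never from a script. Its arguments are lists of equal length, an entry for each row: "translation": the shift along the tool's x, y, z in m, a list of three; "turn": the turn about the tool's z in rad. A call has exactly 8 rows; each row shifts and turns the commanded pose from where the row before left it, along the tool's axes as they then stand; what a row does not reach is not made up. A row lasts 1/10 s, in which the tool goes at most 50 mm and 8.59 degrees, less where a joint would pass 70% of its speed; a pose out of reach is approached as far as the arm can. A call with a gripper value outside its range is refused whole. "grip" is the closure, from -1 (fully open) to 1 (shut), set as the call begins (left out, the last holds). The fingers move at their own pace and stop on an object; "force" is the grip in N (left out, the last holds). Time passes only in rows, so rows that do not move let the fingers close, or fill a call up. It gives the time, the measured TCP pose, the force, the opening and the grip force at its end, in the units of the state.
- telemetry.observe(): the state, without advancing time (a new reading comes with each control period).
- vision.camera(name): name is "side" or "top" or "wrist"; returns a dict with "pixels" (420x560x3 uint8, blue, green, red), "vertical_fov" (degrees; the focal length in pixels is half the picture's height over the tangent of half this angle, whatever the lens; pixels are square), "cx", "cy" (the principal point, pixels), "pose" (4x4, takes a point from camera to world coordinates). Camera axes: x right, y up, looking along -z (the intrinsics and any distortion apply to the point x, -y, -z); pixel columns grow to the right and rows downward; lengths in m; the calibration is good to about 2 mm. A picture is of the moment at which its call begins. There is no depth.
- order.sign_off(): hands the job in; it is judged then, once.
The state is a dict: "clock": time; "joint_pos": joint angles; "joint_velocities": joint speeds; "tau": joint torques, N m; "ee_pos": TCP position; "eef_rot": TCP orientation; "contact_force": force on the tool from outside, world axes, zero at the start; "wrist_torque": the same for the moment, N m; "finger_gap": opening from 0.0 (shut) to 1.0 (fully open); "gripper_force": force on a finger pad.
Only numpy, scipy, OpenCV 4.12 (cv2) and the standard library are available. Lean on these libraries where they do the work, as an engineer would, in place of code of your own. Each camera call takes 0.05 s, during which the arm holds its last target. There are 200 camera calls.

## Working session

There is one attempt and no reset: what is moved stays moved. The work goes in short steps, Python scripts to look and compute and a tool call to move; the robot and the scene stay as the last step left them, time stands still between calls to the robot, and variables do not carry over. Pictures are saved under pics/ and viewed, at most 10 in all, crops included, and the job is handed in when it is done.

Besides the shell and the picture viewer there is one more tool, called in YAML: its name, and indented under it one key for each argument. step_arm: Moves the arm, as the interface text tells. Its arguments: {"type":"object","properties":{"translation":{"type":"array"},"turn":{"type":"array"},"grip":{"type":"number"},"force":{"type":"number"}},"required":["translation","turn"]}

```bash
ls; mkdir -p pics; python3 - <<'E'
from plant import telemetry, vision, order, robot
import cv2,numpy as np
print(telemetry.observe())
for n in ("top","side"):
    c=vision.camera(n); cv2.imwrite(f"pics/{n}0.png",c["pixels"]); print(n,{k:v for k,v in c.items() if k!="pixels"})
E
```

```text
pics
{'clock': 0.0, 'joint_pos': array([6.62328905e+01, 1.38318209e+01, 2.13224398e-01, 7.65023519e+01,
       7.56920133e-04, 9.00018350e+01]), 'joint_velocities': array([ 0.01260911, -0.06199368,  0.00685888, -0.06125965,  0.0227145 ,
       -0.04991183]), 'tau': array([ 1.16748820e-04, -3.72319078e+01,  2.52407455e+01,  1.71483925e-02,
       -1.50904871e-04, -1.45213710e-05]), 'ee_pos': array([0.20131062, 0.45715041, 0.30301284]), 'eef_rot': array([-1.79879052e+02, -7.53044829e-04,  1.56231054e+02]), 'contact_force': array([-0.22515882,  0.05189867,  0.60074032]), 'wrist_torque': array([ 0.00221027, -0.00730434, -0.01254627]), 'gripper_force': 0.0, 'finger_gap': 1.0006147126441796}
top {'vertical_fov': 48.416245217495714, 'cx': 276.31260766832867, 'cy': 206.2656306776502, 'pose': array([[-0.01275991,  0.99651812, -0.08239428,  0.38988792],
       [-0.9998204 , -0.01387004, -0.01291507, -0.19083593],
       [-0.01401291,  0.08221469,  0.99651612,  1.00812448],
       [ 0.        ,  0.        ,  0.        ,  1.        ]])}
side {'vertical_fov': 48.61526178198608, 'cx': 280.69350923798487, 'cy': 215.44836676793386, 'pose': array([[ 0.99864982, -0.04492336,  0.02608509,  0.48078758],
       [ 0.0486834 ,  0.63416181, -0.7716662 , -0.89810223],
       [ 0.01812367,  0.77189423,  0.63549259,  0.68425878],
       [ 0.        ,  0.        ,  0.        ,  1.        ]])}
```

View pics/top0.png

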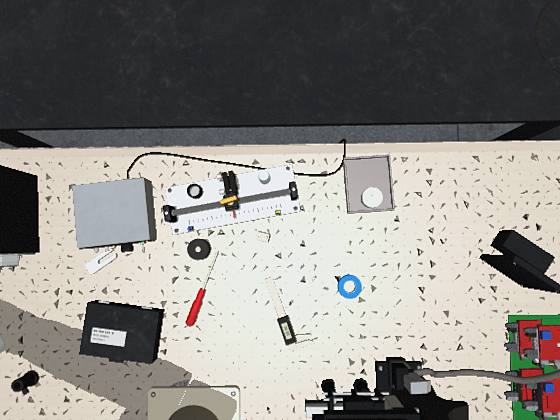

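View pics/side0.png

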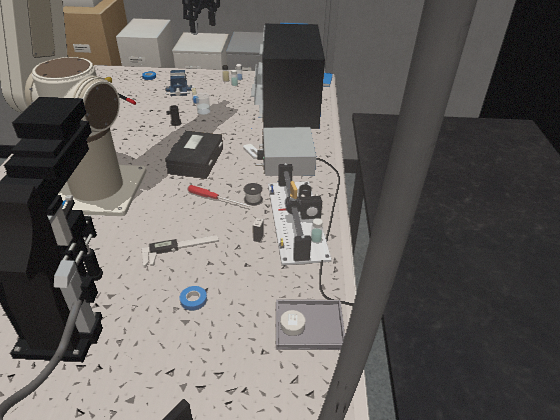

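The top view shows the rail around (232,200), yellow flag (278,212), vial (264,177), lens tube (195,190), and tray (369,184) with the lens box at (372,197). The vial is on the yellow side, so it is the blocker.

```bash
cat > h.py <<'E'
import numpy as np, cv2
def ray(c,u,v):
    h=c["pixels"].shape[0] if "pixels" in c else 420
    f=h/2/np.tan(np.radians(c["vertical_fov"])/2)
    d=np.array([(u-c["cx"])/f,-(v-c["cy"])/f,-1.0]); P=np.asarray(c["pose"])
    return P[:3,3],P[:3,:3]@d
def at(c,u,v,z):
    o,d=ray(c,u,v); return o+d*(z-o[2])/d[2]
def px(c,p):
    P=np.asarray(c["pose"]); q=P[:3,:3].T@(np.asarray(p)-P[:3,3]); f=210/np.tan(np.radians(c["vertical_fov"])/2)
    return np.array([c["cx"]+f*q[0]/-q[2], c["cy"]-f*q[1]/-q[2]])
E
python3 - <<'E'
from plant import vision
import cv2
i=cv2.imread("pics/top0.png")[140:250,150:410]
cv2.imwrite("pics/crop1.png",cv2.resize(i,None,fx=3,fy=3,interpolation=cv2.INTER_CUBIC))
E
```

```text
(no output)
```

View pics/crop1.png

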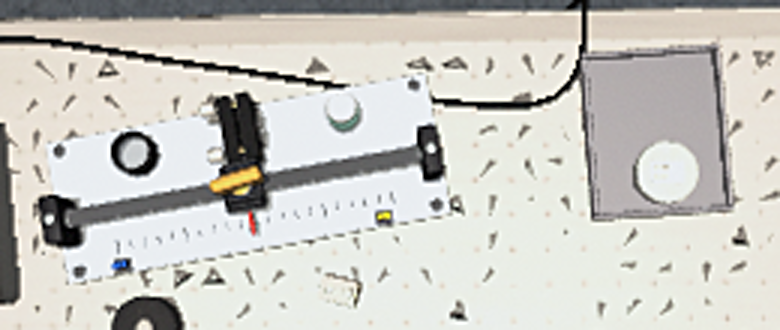

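The crop shows the plate corners at (50,145), (425,73), (449,213) and (70,283), the tray rim, the vial cap at (343,107), and the screw at (237,181). I'll compute positions from these.

```bash
cat > s.py <<'E'
from h import *
from plant import vision
c=vision.camera("top")
g=lambda u,v,z: at(c,150+(u-1)/3,140+(v-1)/3,z)
np.set_printoptions(precision=4,suppress=True)
pl=np.array([g(*p,.008) for p in[(50,145),(425,73),(449,213),(70,283)]])
m=pl.mean(0); y=(pl[0]-pl[1]+pl[3]-pl[2])[:2]; y/=np.linalg.norm(y); x=np.array([y[1],-y[0]])
yaw=np.degrees(np.arctan2(x[1],x[0])); o=m[:2]-.01*x
print("rail",o,"yaw",yaw,np.linalg.norm(pl[0]-pl[1]),np.linalg.norm(pl[1]-pl[2]))
loc=lambda p:(np.dot(p[:2]-o,x),np.dot(p[:2]-o,y))
for n,p in dict(vialcap=(343,106,.061),screw=(237,180,.1),flag=(384,213,.03),tube=(135,153,.036),b1=(60,216,.069),b2=(429,150,.069)).items():
    w=g(*p);print(n,w,loc(w))
t=np.array([g(*p,.014) for p in[(581,57),(718,45),(735,210),(594,219)]])
xt=(t[0]-t[3]+t[1]-t[2])[:2];xt/=np.linalg.norm(xt)
print("tray",t.mean(0),"x",xt,np.degrees(np.arctan2(xt[1],xt[0])),np.linalg.norm(t[0]-t[1]),np.linalg.norm(t[1]-t[2]),"free",t.mean(0)[:2]+.029*xt)
E
python3 s.py
```

```text
rail [ 0.4796 -0.0854] yaw 9.909182172082703 0.2753103150605416 0.10265908705714688
vialcap [ 0.5328 -0.1542  0.061 ] (np.float64(0.04052621454409625), np.float64(-0.07689489989813589))
screw [ 0.4792 -0.086   0.1   ] (np.float64(-0.00048345986196368196), np.float64(-0.0005525298452032458))
flag [ 0.4615 -0.1809  0.03  ] (np.float64(-0.034312390858160034), np.float64(-0.0909311664232162))
tube [ 0.5055 -0.0072  0.036 ] (np.float64(0.03896954897729295), np.float64(0.07253523335693447))
b1 [0.4596 0.0371 0.069 ] (np.float64(0.0013629464776765943), np.float64(0.12415303927861869))
b2 [ 0.5008 -0.2122  0.069 ] (np.float64(-0.0009737672509784135), np.float64(-0.1285162390314465))
tray [ 0.5176 -0.376   0.014 ] x [0.9981 0.0616] 3.532684610160752 0.09836964645623902 0.11887704693130649 free [ 0.5465 -0.3742]
```

step_arm:
  translation:
    - [-0.034,-0.0265,0]
    - [-0.034,-0.0265,0]
    - [-0.034,-0.0265,0]
    - [-0.034,-0.0265,0]
    - [-0.034,-0.0265,0]
    - [-0.034,-0.0265,0]
    - [-0.034,-0.0265,0]
    - [-0.034,-0.0265,0]
  turn: [0,0,0,0,0,0,0,0]
  grip: -0.13
  force: 35

```text
clock: 0.95
ee_pos: [0.3653, 0.1523, 0.3039]
eef_rot: [180.0, 0.0, 156.2]
contact_force: [0.7, 0.8, -1.0]
finger_gap: 0.571
gripper_force: 0.0
```

step_arm:
  translation:
    - [-0.034,-0.0265,0]
    - [-0.034,-0.0265,0]
    - [-0.034,-0.0265,0]
    - [-0.034,-0.0265,0]
    - [-0.034,-0.0265,0]
    - [-0.034,-0.0265,0]
    - [-0.034,-0.0265,0]
    - [-0.034,-0.0265,0]
  turn: [0,0,0,0,0,0,0,0]

```text
clock: 1.75
ee_pos: [0.5289, -0.1514, 0.3035]
eef_rot: [180.0, -0.0, 156.2]
contact_force: [0.1, 0.2, 0.4]
finger_gap: 0.563
gripper_force: 0.0
```

```bash
python3 -c "
from plant import telemetry as t
s=t.observe();print(s['joint_pos'],s['ee_pos'],s['eef_rot'],s['finger_gap'])"
```

```text
[-1.59783341e+01  1.95574977e+01  8.12686032e+00  7.86047101e+01
  1.10266562e-02  7.80581943e+00] [ 0.52890822 -0.15139935  0.30351272] [ 1.79993876e+02 -3.65174736e-02  1.56215845e+02] 0.5630131399657656
```

step_arm:
  translation:
    - [0,0,0]
    - [0,0,0]
    - [0,0,0]
    - [0,0,0]
    - [0,0,0.03]
    - [0,0,0.03]
    - [0,0,0.02]
    - [0,0,0]
  turn: [-0.147,-0.147,-0.147,-0.147,0,0,0,0]

```text
clock: 2.55
ee_pos: [0.5263, -0.1491, 0.2203]
eef_rot: [179.8, -0.4, -170.1]
contact_force: [0.2, 0.5, -0.5]
finger_gap: 0.564
gripper_force: 0.0
```

```bash
python3 - <<'E'
from plant import vision
import cv2,pickle
c=vision.camera("wrist"); cv2.imwrite("pics/w1.png",c["pixels"]); pickle.dump(c,open("w1.pkl","wb"))
E
```

```text
(no output)
```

View pics/w1.png

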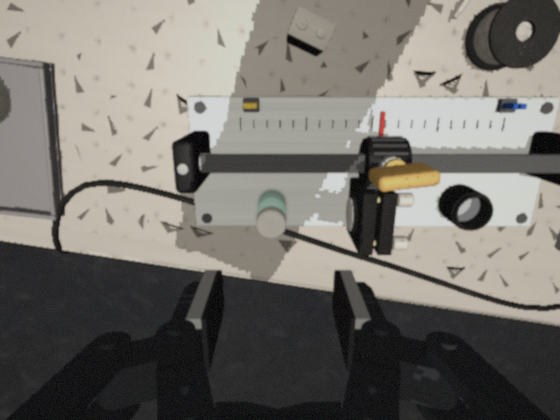

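The wrist view shows the vial cap centre at (271,222), the yellow flag at (251,103), pointer at (382,124), and the brass wing from (372,182) to (438,177).

```bash
cat > m.py <<'E'
import pickle; from h import *
np.set_printoptions(precision=4,suppress=True)
c=pickle.load(open("w1.pkl","rb"))
a=np.radians(9.9); x=np.array([np.cos(a),np.sin(a)]); y=np.array([-x[1],x[0]]); o=np.array([.4796,-.0854])
for n,p in dict(cap=(271,221,.061),flagtop=(251,99,.030),flagbot=(251,108,.019),ptr=(382,125,.046),ptr_tip=(382,113,.046),wingL=(371,178,.1),wingR=(439,173,.1),c1=(188,97,.008),c2=(196,226,.008),c3=(559,97,.008)).items():
    w=at(c,*p); print(n,w,(w[:2]-o)@x,(w[:2]-o)@y)
E
python3 m.py; python3 -c "
from plant import telemetry as t
s=t.observe();print(s['ee_pos'],s['eef_rot'])"
```

```text
cap [ 0.5289 -0.1525  0.061 ] 0.03702009301092303 -0.07460209348068512
flagtop [ 0.4545 -0.1795  0.03  ] -0.04086380268538466 -0.08843471790351894
flagbot [ 0.4612 -0.1793  0.019 ] -0.03430064400149227 -0.08932508043602877
ptr [ 0.4552 -0.0909  0.046 ] -0.025020641273318572 -0.001237990370130446
ptr_tip [ 0.4477 -0.0929  0.046 ] -0.03269308152817119 -0.0019528390424726272
wingL [ 0.4807 -0.1053  0.1   ] -0.002330829487703223 -0.019838090992227317
wingR [ 0.4717 -0.07    0.1   ] -0.0051029511609279755 0.016503132668040068
c1 [ 0.4622 -0.2272  0.008 ] -0.04154917613848878 -0.13673955479229483
c2 [ 0.5637 -0.2109  0.008 ] 0.061294194000737705 -0.13812188315196272
c3 [0.4144 0.0449 0.008 ] -0.04180873721484454 0.13959357006984582
[ 0.52741513 -0.1493866   0.222343  ] [ 179.89229009   -0.22177643 -170.07805002]
```

step_arm:
  translation:
    - [-0.003,-0.004,0.02]
    - [0,0,0.025]
    - [0,0,0.025]
    - [0,0,0.025]
    - [0,0,0.02]
    - [0,0,0.014]
    - [0,0,0]
    - [0,0,0]
  turn: [0,0,0,0,0,0,0,0]

```text
clock: 3.4
ee_pos: [0.5331, -0.1534, 0.0962]
eef_rot: [-180.0, 0.1, -170.1]
contact_force: [0.5, 0.2, 1.1]
finger_gap: 0.566
gripper_force: 0.0
```

```bash
python3 - <<'E'
from plant import vision,telemetry
import cv2,pickle
c=vision.camera("wrist"); cv2.imwrite("pics/w2.png",c["pixels"]); pickle.dump(c,open("w2.pkl","wb"))
s=telemetry.observe();print(s['ee_pos'],s['eef_rot'],s['contact_force'])
E
```

```text
[ 0.53341718 -0.15344473  0.09656768] [-1.79928058e+02  1.49198058e-01 -1.70073328e+02] [ 1.43188956 -0.68523888  0.24394123]
```

View pics/w2.png

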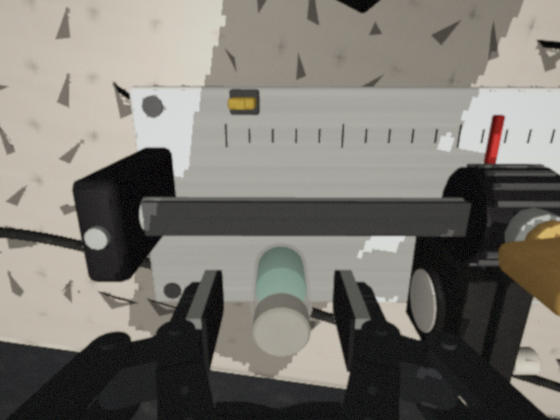

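The vial cap is at (281,330), centred between the fingers, with the mirror clear of them. I'll check the x position once, then grip.

```bash
python3 - <<'E'
import pickle; from h import *
c=pickle.load(open("w2.pkl","rb"))
a=np.radians(9.9); x=np.array([np.cos(a),np.sin(a)]); y=np.array([-x[1],x[0]]); o=np.array([.4796,-.0854])
for n,p in dict(cap=(281,330,.061),flagtop=(242,97,.030),flagbase=(246,112,.010)).items():
    w=at(c,*p); print(n,w,(w[:2]-o)@x,(w[:2]-o)@y)
E
```

```text
cap [ 0.52922103 -0.15263211  0.061     ] 0.03732298599419404 -0.07476228010019516
flagtop [ 0.456535   -0.17962468  0.03      ] -0.03892151036465296 -0.08885606825223621
flagbase [ 0.46318879 -0.17890886  0.01      ] -0.03224372982812984 -0.08929488815005275
```

step_arm:
  translation:
    - [0,0,0.003]
    - [0,0,0]
    - [0,0,0]
    - [0,0,0]
    - [0,0,0]
    - [0,0,0]
    - [0,0,0]
    - [0,0,0]
  turn: [0,0,0,0,0,0,0,0]
  grip: 1
  force: 35

```text
clock: 4.25
ee_pos: [0.5329, -0.1533, 0.0929]
eef_rot: [-179.9, 0.1, -170.1]
contact_force: [0.5, -0.1, 5.4]
finger_gap: 0.272
gripper_force: 34.8
```

step_arm:
  translation:
    - [0,0,-0.015]
    - [0,0,-0.03]
    - [0,0,-0.03]
    - [0,0,-0.025]
    - [0.005,-0.03,0]
    - [0.006,-0.04,0]
    - [0.006,-0.04,0]
    - [0.006,-0.04,0]
  turn: [0,0,0,0,0,0,0,0]

```text
clock: 5.05
ee_pos: [0.535, -0.3059, 0.1916]
eef_rot: [180.0, -0.0, -170.0]
contact_force: [0.2, 0.2, -0.8]
finger_gap: 0.277
gripper_force: 34.4
```

step_arm:
  translation:
    - [0,-0.04,0]
    - [0,-0.03,0]
    - [0,0,0.02]
    - [0,0,0.025]
    - [0,0,0.025]
    - [0,0,0.02]
    - [0,0,0.006]
    - [0,0,0]
  turn: [0,0,0,0,0,0,0,0]

```text
clock: 5.85
ee_pos: [0.5465, -0.3732, 0.0943]
eef_rot: [179.9, -0.1, -170.1]
contact_force: [0.3, 0.3, 0.3]
finger_gap: 0.275
gripper_force: 34.5
```

```bash
python3 - <<'E'
from plant import vision,telemetry
import cv2,pickle
c=vision.camera("wrist"); cv2.imwrite("pics/w3.png",c["pixels"])
s=telemetry.observe();print(s['ee_pos'],s['eef_rot'],s['contact_force'],s['finger_gap'])
E
```

```text
[ 0.54731548 -0.37369637  0.09582167] [ 1.79970823e+02 -2.96787064e-02 -1.70073124e+02] [-0.8947312  -0.2276636  -0.17590734] 0.27382226617705513
```

View pics/w3.png

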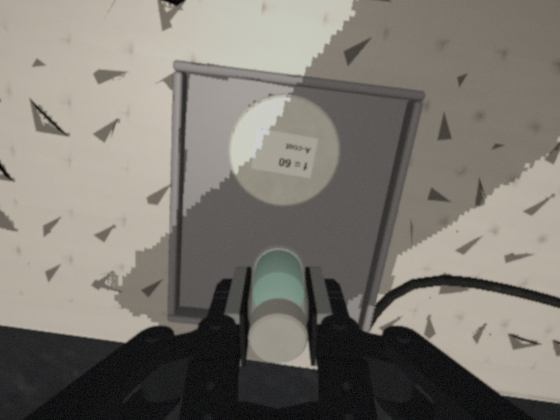

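The vial is held upright over the tray's free half, clear of the lens box at (284,150). I'll lower it gently and release.

step_arm:
  translation:
    - [0,0,0.002]
    - [0,0,0.002]
    - [0,0,0.001]
    - [0,0,0]
    - [0,0,0]
    - [0,0,0]
    - [0,0,0]
    - [0,0,0]
  turn: [0,0,0,0,0,0,0,0]

```text
clock: 6.7
ee_pos: [0.5474, -0.3738, 0.0909]
eef_rot: [-180.0, 0.0, -170.1]
contact_force: [0.1, 0.1, 0.3]
finger_gap: 0.276
gripper_force: 34.5
```

step_arm:
  translation:
    - [0,0,0.001]
    - [0,0,0]
    - [0,0,0.001]
    - [0,0,0]
    - [0,0,0.001]
    - [0,0,0]
    - [0,0,0]
    - [0,0,0]
  turn: [0,0,0,0,0,0,0,0]

```text
clock: 7.5
ee_pos: [0.5475, -0.3738, 0.089]
eef_rot: [-180.0, 0.0, -170.1]
contact_force: [-1.6, 1.6, 5.0]
finger_gap: 0.273
gripper_force: 35.0
```

step_arm:
  translation:
    - [0,0,0]
    - [0,0,0]
    - [0,0,0]
    - [0,0,0]
    - [0,0,-0.02]
    - [0,0,-0.03]
    - [0,0,-0.03]
    - [0,0,-0.03]
  turn: [0,0,0,0,0,0,0,0]
  grip: -0.13

```text
clock: 8.3
ee_pos: [0.5472, -0.3737, 0.1986]
eef_rot: [180.0, -0.0, -170.1]
contact_force: [-0.0, -0.1, -0.2]
finger_gap: 0.565
gripper_force: 0.0
```

step_arm:
  translation:
    - [0.002,0.035,-0.01]
    - [0.002,0.037,0]
    - [0.002,0.037,0]
    - [0.002,0.037,0]
    - [0.002,0.037,0]
    - [0.002,0.037,0]
    - [0.003,0.037,0]
    - [0.003,0.037,0]
  turn: [0,0,0,0,0,0,0,0]

```text
clock: 9.1
ee_pos: [0.4785, -0.0859, 0.208]
eef_rot: [-180.0, 0.0, -170.1]
contact_force: [1.2, -0.4, -0.5]
finger_gap: 0.564
gripper_force: 0.0
```

step_arm:
  translation:
    - [0,0,0]
    - [0,0,0]
    - [0,0,0]
    - [0,0,0]
    - [0,0,0]
    - [0,0,0]
    - [0,0,0]
    - [0,0,0]
  turn: [0.142,0.142,0.142,0.142,0.142,0.142,0.142,0.142]

```text
clock: 9.9
ee_pos: [0.479, -0.0873, 0.2079]
eef_rot: [180.0, 0.0, 124.5]
contact_force: [0.3, 0.1, 0.7]
finger_gap: 0.564
gripper_force: 0.0
```

step_arm:
  translation:
    - [0,0,0]
    - [0,0,0]
    - [0,0,0]
    - [0,0,0]
    - [0,0,0]
    - [0,0,0]
    - [0,0,0]
    - [0,0,0]
  turn: [0.142,0.142,0.142,0.009,0,0,0,0]

```text
clock: 10.7
ee_pos: [0.479, -0.0873, 0.2079]
eef_rot: [-180.0, 0.0, 100.0]
contact_force: [0.6, -0.7, 0.3]
finger_gap: 0.566
gripper_force: 0.0
```

```bash
python3 - <<'E'
from plant import vision,telemetry
import cv2,pickle
c=vision.camera("wrist"); cv2.imwrite("pics/w4.png",c["pixels"]); pickle.dump(c,open("w4.pkl","wb"))
s=telemetry.observe();print(s['ee_pos'],s['eef_rot'],s['contact_force'],s['joint_pos'])
E
```

```text
[ 0.47901152 -0.08728334  0.20792067] [1.79998497e+02 2.37287261e-03 9.99440714e+01] [-0.35587548  0.35677217  0.23515957] [-1.03260747e+01  1.60591111e+01 -1.15874370e+01  6.23512198e+01
 -1.70519864e-03  6.97298539e+01]
```

View pics/w4.png

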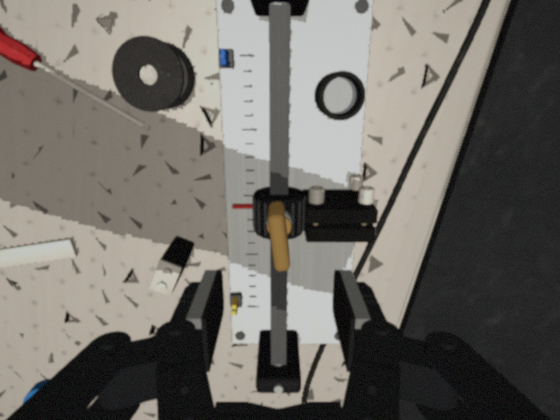

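The wing's top edge runs from about (276,203) to (283,268), between the finger midline at x≈278. The yellow flag is at (235,303) and the red pointer at y≈206.

```bash
python3 - <<'E'
import pickle; from h import *
np.set_printoptions(precision=4,suppress=True)
c=pickle.load(open("w4.pkl","rb"))
a=np.radians(9.9); x=np.array([np.cos(a),np.sin(a)]); y=np.array([-x[1],x[0]]); o=np.array([.4796,-.0854])
for n,p in dict(w1=(276,204,.1),w2=(283,269,.1),ptr=(243,206,.046),flag=(236,306,.028),s1=(280,340,.052),s2=(280,100,.052),b1=(230,345,.008),b2=(370,15,.008)).items():
    w=at(c,*p); print(n,w,(w[:2]-o)@x,(w[:2]-o)@y)
# yellow centroid
im=c["pixels"].astype(int); m=(im[...,0]<90)&(im[...,2]>130)&(im[...,1]>110); m[:280]=0; m[:,:225]=0;m[:,250:]=0
v,u=np.nonzero(m); print(u.min(),u.max(),v.min(),v.max(),u.mean(),v.mean())
for z in(.008,.03): print(px(c,[*(o-.0365*x-.0905*y),z]))
E
```

```text
w1 [ 0.4737 -0.0617  0.1   ] -0.0017575252330942568 0.02440195970273273
w2 [ 0.4839 -0.0981  0.1   ] 0.0020915323134789937 -0.013254698553470825
ptr [ 0.4549 -0.0845  0.046 ] -0.024210581133469182 0.005138213318310962
flag [ 0.4607 -0.1756  0.028 ] -0.034152700195148517 -0.08556447449307732
s1 [ 0.4977 -0.1829  0.052 ] 0.001048206139596183 -0.0991827906957628
s2 [ 0.4673 -0.0126  0.052 ] 0.00043716667808202256 0.07384690116996545
b1 [ 0.4606 -0.231   0.008 ] -0.04370707777501471 -0.14014489851895598
b2 [0.5172 0.0492 0.008 ] 0.06022538781554055 0.126117444942292
231 236 305 313 234.05714285714285 308.45714285714286
[235.9859 297.4644]
[233.0256 312.7193]
```

```bash
python3 - <<'E'
import pickle; from h import *
np.set_printoptions(precision=4,suppress=True)
for f in("w1.pkl","w4.pkl"):
    c=pickle.load(open(f,"rb"));print({k:v for k,v in c.items() if k!="pixels"})
E
```

```text
{'vertical_fov': 59.97041217647066, 'cx': 277.7902751421991, 'cy': 209.9926924847417, 'pose': array([[-0.1729, -0.9327, -0.3165,  0.4434],
       [ 0.9849, -0.163 , -0.0577, -0.1634],
       [ 0.0023, -0.3217,  0.9468,  0.2914],
       [ 0.    ,  0.    ,  0.    ,  1.    ]])}
{'vertical_fov': 59.97041217647066, 'cx': 277.7902751421991, 'cy': 209.9926924847417, 'pose': array([[ 0.9848, -0.1636, -0.0576,  0.4643],
       [ 0.1734,  0.9301,  0.3238, -0.0035],
       [ 0.0006, -0.3289,  0.9444,  0.2785],
       [ 0.    ,  0.    ,  0.    ,  1.    ]])}
```

step_arm:
  translation:
    - [0.001,0.001,0.015]
    - [0,0,0.02]
    - [0,0,0.02]
    - [0,0,0.01]
    - [0,0,0]
    - [0,0,0]
    - [0,0,0]
    - [0,0,0]
  turn: [0,0,0,0,0,0,0,0]

```text
clock: 11.55
ee_pos: [0.4805, -0.0862, 0.1439]
eef_rot: [179.9, 0.0, 99.9]
contact_force: [-0.4, -0.3, -0.1]
finger_gap: 0.57
gripper_force: 0.0
```

step_arm:
  translation:
    - [0,0,0]
    - [0,0,0]
    - [0,0,0]
    - [0,0,0]
    - [0,0,0]
    - [0,0,0]
    - [0,0,0]
    - [0,0,0]
  turn: [0,0,0,0,0,0,0,0]
  grip: 1
  force: 60

```text
clock: 12.35
ee_pos: [0.4795, -0.0862, 0.1433]
eef_rot: [-180.0, 0.0, 99.9]
contact_force: [-2.8, -1.5, 6.2]
finger_gap: 0.114
gripper_force: 58.4
```

```bash
python3 - <<'E'
from plant import vision,telemetry
import cv2,pickle
c=vision.camera("wrist"); pickle.dump(c,open("w5.pkl","wb"))
t=vision.camera("side");pickle.dump(t,open("s5.pkl","wb"))
s=cv2.resize(t["pixels"][150:275,240:350],None,fx=4.48,fy=3.36*4/3,interpolation=cv2.INTER_CUBIC)
s=cv2.resize(s,(370,420)); cv2.imwrite("pics/w5.png",np.hstack([c["pixels"][:,100:530],s]) if 0 else __import__("numpy").hstack([c["pixels"][:,100:530],s]))
s=telemetry.observe();print(s['ee_pos'],s['eef_rot'],s['contact_force'],s['wrist_torque'],s['finger_gap'],s['gripper_force'])
E
```

```text
[ 0.47954526 -0.08623114  0.14334812] [-1.79976824e+02  2.03445177e-02  9.99172108e+01] [-1.9500745  -0.86114782  5.19247645] [-0.12516321  0.69865322  0.07726228] 0.11899209830106253 58.433376549510285
```

View pics/w5.png

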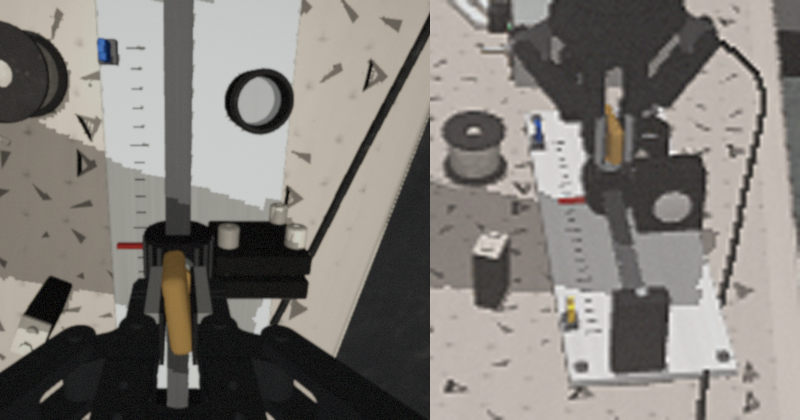

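The wing at (177,300) is centred between the closed pads. Now to loosen it.

step_arm:
  translation:
    - [0,0,0]
    - [0,0,0]
    - [0,0,0]
    - [0,0,0]
    - [0,0,0]
    - [0,0,0]
    - [0,0,0]
    - [0,0,0]
  turn: [-0.07,-0.1,-0.1,-0.1,-0.1,-0.1,-0.1,-0.1]

```text
clock: 13.25
ee_pos: [0.4806, -0.0856, 0.1433]
eef_rot: [179.9, 0.0, 144.3]
contact_force: [0.5, 2.9, 3.7]
finger_gap: 0.115
gripper_force: 58.6
```

step_arm:
  translation:
    - [0,0,0]
    - [0,0,0]
    - [0,0,0]
    - [0,0,0]
    - [0,0,0]
    - [0,0,0]
    - [0,0,0]
    - [0,0,0]
  turn: [-0.1,-0.1,-0.1,-0.1,0,0,0,0]

```text
clock: 14.05
ee_pos: [0.481, -0.086, 0.1434]
eef_rot: [179.9, 0.2, 166.9]
contact_force: [4.0, 2.3, 1.9]
finger_gap: 0.114
gripper_force: 60.1
```

```bash
python3 - <<'E'
from plant import vision,telemetry
import cv2,pickle
s=telemetry.observe();print(s['ee_pos'],s['eef_rot'],s['contact_force'],s['wrist_torque'],s['finger_gap'],s['gripper_force'])
E
```

```text
[ 0.48101785 -0.08595036  0.14337043] [1.79938890e+02 1.53245426e-01 1.66905899e+02] [3.95494675 2.31133188 1.87799919] [ 0.59483632 -0.88320308  0.02287642] 0.11405414614167385 60.14298558657174
```

step_arm:
  translation:
    - [-0.002,-0.0047,0]
    - [-0.0042,-0.0099,0]
    - [-0.0045,-0.0106,0]
    - [-0.0045,-0.0106,0]
    - [-0.0045,-0.0106,0]
    - [-0.0045,-0.0106,0]
    - [-0.0045,-0.0106,0]
    - [-0.0045,-0.0106,0]
  turn: [0,0,0,0,0,0,0,0]

```text
clock: 14.85
ee_pos: [0.4956, -0.17, 0.1434]
eef_rot: [179.9, 0.1, 166.9]
contact_force: [4.3, 3.8, 2.4]
finger_gap: 0.118
gripper_force: 60.2
```

```bash
python3 - <<'E'
from plant import vision,telemetry
import cv2,pickle,numpy as np
c=vision.camera("wrist"); pickle.dump(c,open("w6.pkl","wb"))
t=vision.camera("side");pickle.dump(t,open("s6.pkl","wb"))
s=cv2.resize(t["pixels"][180:270,255:335],(373,420),interpolation=cv2.INTER_CUBIC)
cv2.imwrite("pics/w6.png",np.hstack([c["pixels"][:,60:480],s]))
s=telemetry.observe();print(s['ee_pos'],s['eef_rot'],s['contact_force'],s['wrist_torque'],s['finger_gap'],s['gripper_force'])
E
```

```text
[ 0.49578056 -0.17144381  0.14336696] [-179.91205383    0.18837797  166.80982086] [ 4.66299628 -0.64859517  0.5207637 ] [-0.34232582 -1.00882667  0.06567897] 0.11537255467904477 59.93705380358733
```

View pics/w6.png

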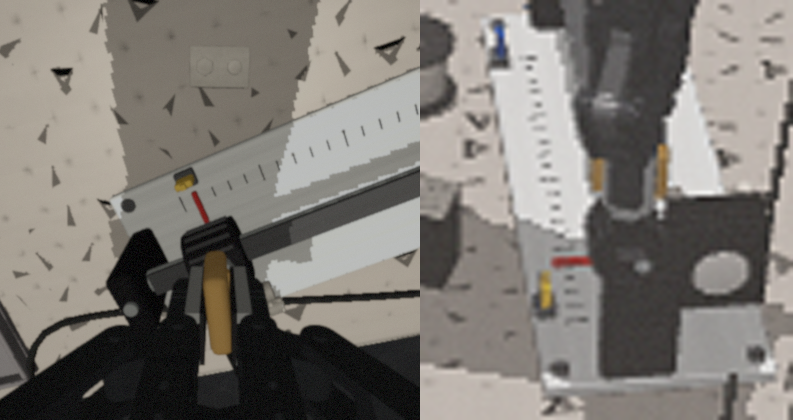

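The wrist view shows the pointer from (257,193) to (267,221) and the yellow flag at (244,181). In the side view the pointer is just short of the flag, so I'll measure what remains.

```bash
cat > rem.py <<'E'
import pickle,sys; from h import *
a=np.radians(9.9); x=np.array([np.cos(a),np.sin(a)]); y=np.array([-x[1],x[0]]); o=np.array([.4796,-.0854])
T=float(sys.argv[1])
def blob(m):
    n,l,s,ce=cv2.connectedComponentsWithStats(m.astype(np.uint8)); return [(s[i],ce[i]) for i in range(1,n) if s[i][4]>5]
for f in sys.argv[2:]:
    c=pickle.load(open(f,"rb")); im=c["pixels"].astype(int); b,g,r=im[...,0],im[...,1],im[...,2]
    pf=px(c,[*(o-.037*x-.09*y),.02]); pp=px(c,[*(o-.025*x-T*y),.046])
    for n,m,p in(("red",(r>2*g)&(r>2*b)&(r>80),pp),("yel",(r>1.6*b)&(g>1.25*b)&(r>80)&(g>.7*r),pf)):
        for s,ce in blob(m):
            if np.hypot(*(ce-p))<35:
                for z in ((.046,) if n=="red" else (.03,.022,.008)):
                    w=at(c,*ce,z);print(f,n,s,ce.round(1),z,"rail x,y mm",(1e3*((w[:2]-o)@x)).round(1),(1e3*((w[:2]-o)@y)).round(1))
E
python3 rem.py .0855 w6.pkl s6.pkl; python3 rem.py 0 s5.pkl w1.pkl
```

```text
w6.pkl red [252 192  17  31 144] [259.9 206.8] 0.046 rail x,y mm -27.7 -82.8
w6.pkl yel [235 175  18  17 205] [243.8 183.1] 0.03 rail x,y mm -38.2 -88.2
w6.pkl yel [235 175  18  17 205] [243.8 183.1] 0.022 rail x,y mm -36.5 -89.7
w6.pkl yel [235 175  18  17 205] [243.8 183.1] 0.008 rail x,y mm -33.5 -92.5
s6.pkl red [287 235   4   2   6] [288.5 235.3] 0.046 rail x,y mm -23.1 -98.2
s6.pkl yel [292 214   2   7  14] [292.5 217. ] 0.03 rail x,y mm -3.2 -21.6
s6.pkl yel [292 214   2   7  14] [292.5 217. ] 0.022 rail x,y mm -1.5 -12.0
s6.pkl yel [292 214   2   7  14] [292.5 217. ] 0.008 rail x,y mm 1.4 4.6
s6.pkl yel [281 238   2   8  15] [281.5 241.7] 0.03 rail x,y mm -37.3 -98.8
s6.pkl yel [281 238   2   8  15] [281.5 241.7] 0.022 rail x,y mm -36.1 -90.2
s6.pkl yel [281 238   2   8  15] [281.5 241.7] 0.008 rail x,y mm -33.9 -75.2
s5.pkl red [279 209   7   1   7] [282. 209.] 0.046 rail x,y mm -25.5 -11.0
s5.pkl yel [281 239   2   7  13] [281.5 242.2] 0.03 rail x,y mm -37.6 -100.3
s5.pkl yel [281 239   2   7  13] [281.5 242.2] 0.022 rail x,y mm -36.4 -91.7
s5.pkl yel [281 239   2   7  13] [281.5 242.2] 0.008 rail x,y mm -34.2 -76.7
w1.pkl red [379 113   5  23  73] [381.5 124.5] 0.046 rail x,y mm -25.3 -1.6
w1.pkl yel [243 102  15   8 107] [250.1 105.3] 0.03 rail x,y mm -36.7 -89.2
w1.pkl yel [243 102  15   8 107] [250.1 105.3] 0.022 rail x,y mm -36.3 -89.7
w1.pkl yel [243 102  15   8 107] [250.1 105.3] 0.008 rail x,y mm -35.7 -90.7
```

```bash
python3 - <<'E'
from plant import vision
import pickle
pickle.dump(vision.camera("top"),open("t6.pkl","wb"))
import cv2
c=pickle.load(open("t6.pkl","rb")); c["pixels"]=cv2.imread("pics/top0.png"); pickle.dump(c,open("t0.pkl","wb"))
E
python3 rem.py .0855 t6.pkl; python3 rem.py 0 t0.pkl
python3 - <<'E'
import pickle; from h import *
# intensity-weighted redness / yellowness, top and side
for f,bx in (("t0.pkl",(225,205,245,225)),("t0.pkl",(270,203,287,220)),("t6.pkl",(255,195,295,222)),("s5.pkl",(272,202,292,216)),("s6.pkl",(278,228,296,242))):
    im=pickle.load(open(f,"rb"))["pixels"].astype(float); u0,v0,u1,v1=bx; p=im[v0:v1,u0:u1]
    R=np.clip(p[...,2]-1.4*p[...,1]-10,0,None); Y=np.clip((p[...,1]+p[...,2])/2-1.35*p[...,0]-10,0,None)*(p[...,1]>.7*p[...,2])
    for n,m in(("R",R),("Y",Y)):
        if m.sum()>0:
            vv,uu=np.mgrid[v0:v1,u0:u1]; print(f,n,m.sum().round(),(uu*m).sum()/m.sum(),(vv*m).sum()/m.sum())
E
```

```text
t0.pkl red [233 211   2   7   8] [233.5 214. ] 0.046 rail x,y mm -25.3 0.1
t0.pkl yel [276 210   4   3   9] [277.7 211.3] 0.03 rail x,y mm -35.7 -90.7
t0.pkl yel [276 210   4   3   9] [277.7 211.3] 0.022 rail x,y mm -35.1 -90.7
t0.pkl yel [276 210   4   3   9] [277.7 211.3] 0.008 rail x,y mm -34.1 -90.7
t0.pkl R 1294.0 233.45139854736524 213.66944830783498
t0.pkl Y 1161.0 277.60124047034503 211.48218977473402
s5.pkl R 487.0 281.4047619047619 209.11494252873564
s6.pkl R 566.0 287.42514124293785 235.4113700564972
s6.pkl Y 251.0 281.5054813633646 240.29499701016545
```

step_arm:
  translation:
    - [-0.0009,-0.0021,0]
    - [-0.0009,-0.0021,0]
    - [0,0,0]
    - [0,0,0]
    - [0,0,0]
    - [0,0,0]
    - [0,0,0]
    - [0,0,0]
  turn: [0,0,0,0,0,0,0,0]

```text
clock: 15.8
ee_pos: [0.4962, -0.1739, 0.1434]
eef_rot: [180.0, 0.1, 166.9]
contact_force: [4.8, 0.7, 2.3]
finger_gap: 0.113
gripper_force: 59.9
```

```bash
python3 - <<'E'
from plant import vision,telemetry
import pickle
pickle.dump(vision.camera("wrist"),open("w7.pkl","wb"));pickle.dump(vision.camera("side"),open("s7.pkl","wb"))
s=telemetry.observe();print(s['ee_pos'],s['eef_rot'],s['contact_force'])
E
python3 rem.py .09 w7.pkl s7.pkl
```

```text
[ 0.49624468 -0.17390613  0.14338363] [1.79978143e+02 1.37467200e-01 1.66939217e+02] [3.48812567 1.28164393 1.32004993]
w7.pkl red [252 192  17  31 145] [260.  206.8] 0.046 rail x,y mm -27.7 -86.9
w7.pkl yel [242 172  18  17 201] [250.7 180.4] 0.03 rail x,y mm -38.2 -88.4
w7.pkl yel [242 172  18  17 201] [250.7 180.4] 0.022 rail x,y mm -36.5 -89.8
w7.pkl yel [242 172  18  17 201] [250.7 180.4] 0.008 rail x,y mm -33.5 -92.2
s7.pkl red [284 236   7   2   9] [286.7 236.2] 0.046 rail x,y mm -27.2 -100.5
s7.pkl yel [292 215   2   6  12] [292.5 217.5] 0.03 rail x,y mm -3.4 -23.3
s7.pkl yel [292 215   2   6  12] [292.5 217.5] 0.022 rail x,y mm -1.8 -13.8
s7.pkl yel [292 215   2   6  12] [292.5 217.5] 0.008 rail x,y mm 1.1 2.9
s7.pkl yel [281 238   2   8  15] [281.5 241.7] 0.03 rail x,y mm -37.3 -98.8
s7.pkl yel [281 238   2   8  15] [281.5 241.7] 0.022 rail x,y mm -36.1 -90.2
s7.pkl yel [281 238   2   8  15] [281.5 241.7] 0.008 rail x,y mm -33.9 -75.2
```

step_arm:
  translation:
    - [-0.0006,-0.0015,0]
    - [0,0,0]
    - [0,0,0]
    - [0,0,0]
    - [0,0,0]
    - [0,0,0]
    - [0,0,0]
    - [0,0,0]
  turn: [0,0.1,0.1,0.1,0.1,0.1,0.1,0.1]

```text
clock: 16.7
ee_pos: [0.4958, -0.1762, 0.1434]
eef_rot: [-180.0, 0.1, 126.6]
contact_force: [2.2, -0.3, 3.4]
finger_gap: 0.112
gripper_force: 61.6
```

step_arm:
  translation:
    - [0,0,0]
    - [0,0,0]
    - [0,0,0]
    - [0,0,0]
    - [0,0,0]
    - [0,0,0]
    - [0,0,0]
    - [0,0,0]
  turn: [0.1,0.1,0.1,0.1,0.07,0,0,0]

```text
clock: 17.5
ee_pos: [0.4951, -0.1765, 0.1434]
eef_rot: [-179.9, 0.1, 99.8]
contact_force: [1.9, -1.3, 5.4]
finger_gap: 0.116
gripper_force: 60.6
```

```bash
python3 - <<'E'
from plant import vision,telemetry
import pickle
pickle.dump(vision.camera("wrist"),open("w8.pkl","wb"))
s=telemetry.observe();print(s['ee_pos'],s['eef_rot'],s['contact_force'],s['wrist_torque'],s['finger_gap'])
E
python3 rem.py .09 w8.pkl
```

```text
[ 0.49507653 -0.17648631  0.14346032] [-1.79937034e+02  1.41090312e-01  9.98328679e+01] [ 1.18260833 -1.658728    5.82200566] [-0.24395682 -0.10371625 -0.05992439] 0.1139979121642746
w8.pkl red [218 243  25   5 124] [229.9 245. ] 0.046 rail x,y mm -24.6 -84.9
w8.pkl yel [210 223  10  24 200] [214.6 234.4] 0.03 rail x,y mm -35.0 -85.9
w8.pkl yel [210 223  10  24 200] [214.6 234.4] 0.022 rail x,y mm -36.6 -89.3
w8.pkl yel [210 223  10  24 200] [214.6 234.4] 0.008 rail x,y mm -39.2 -95.3
```

step_arm:
  translation:
    - [0,0,0]
    - [0,0,0]
    - [0,0,0]
    - [0,0,0]
    - [0,0,0]
    - [0,0,0]
    - [0,0,0]
    - [0,0,0]
  turn: [0.03,0.03,0.03,0.03,0.03,0,0,0]

```text
clock: 18.35
ee_pos: [0.4949, -0.1765, 0.1435]
eef_rot: [-179.9, 0.2, 91.4]
contact_force: [0.3, -2.7, 6.5]
finger_gap: 0.111
gripper_force: 79.7
```

```bash
python3 - <<'E'
from plant import vision,telemetry
import pickle
s=telemetry.observe();print(s['ee_pos'],s['eef_rot'],s['contact_force'],s['wrist_torque'],s['finger_gap'],s['tau'][5])
E
```

```text
[ 0.49488442 -0.17648168  0.14349665] [-1.79924693e+02  1.71766346e-01  9.13649401e+01] [ 0.32098348 -2.68181789  6.50708143] [-0.38849908  0.12145383  0.76045688] 0.11103376267026137 0.7554721646010876
```

step_arm:
  translation:
    - [0,0,0]
    - [0,0,0]
    - [0,0,0]
    - [0,0,0]
    - [0,0,-0.02]
    - [0,0,-0.03]
    - [0,0,-0.03]
    - [0,0,-0.03]
  turn: [0,0,0,0,0,0,0,0]
  grip: -0.13

```text
clock: 19.15
ee_pos: [0.4951, -0.1758, 0.2536]
eef_rot: [-179.9, -0.0, 91.3]
contact_force: [0.2, 0.3, 0.2]
finger_gap: 0.567
gripper_force: 0.0
```

step_arm:
  translation:
    - [0.03,0,0]
    - [0.04,0,0]
    - [0.04,0,0]
    - [0.04,0,0]
    - [0.04,0,0]
    - [0.04,0,0]
    - [0.04,0,0]
    - [0,0,0]
  turn: [0,0,0,0,0,0,0,0]

```text
clock: 19.95
ee_pos: [0.4888, 0.0981, 0.2527]
eef_rot: [-180.0, -0.1, 91.7]
contact_force: [-0.2, 0.3, -0.1]
finger_gap: 0.56
gripper_force: 0.0
```

```bash
python3 - <<'E'
from plant import vision,telemetry
import pickle,cv2,numpy as np
t=vision.camera("top");pickle.dump(t,open("t9.pkl","wb"));s=vision.camera("side");pickle.dump(s,open("s9.pkl","wb"))
a=cv2.resize(t["pixels"][150:225,215:300],None,fx=5,fy=5,interpolation=cv2.INTER_CUBIC)
b=cv2.resize(s["pixels"][180:360,260:350],(int(90*375/180),375),interpolation=cv2.INTER_CUBIC)
d=cv2.resize(t["pixels"][150:225,335:400],None,fx=2.5,fy=2.5)
a=np.hstack([a,b]); cv2.imwrite("pics/f.png",a)
print(telemetry.observe()['ee_pos'],a.shape)
E
python3 rem.py .0905 t9.pkl s9.pkl
```

```text
[0.48897402 0.09475018 0.2526181 ] (375, 612, 3)
t9.pkl red [276 202   2   8  10] [276.5 205.5] 0.046 rail x,y mm -24.5 -90.5
t9.pkl yel [266 188  17   9  93] [273.9 191.2] 0.03 rail x,y mm 7.6 -90.6
t9.pkl yel [266 188  17   9  93] [273.9 191.2] 0.022 rail x,y mm 8.5 -90.7
t9.pkl yel [266 188  17   9  93] [273.9 191.2] 0.008 rail x,y mm 10.1 -90.7
t9.pkl yel [276 210   4   3  10] [277.7 211.2] 0.03 rail x,y mm -35.4 -90.8
t9.pkl yel [276 210   4   3  10] [277.7 211.2] 0.022 rail x,y mm -34.8 -90.8
t9.pkl yel [276 210   4   3  10] [277.7 211.2] 0.008 rail x,y mm -33.8 -90.9
s9.pkl red [285 236   6   1   6] [287.5 236. ] 0.046 rail x,y mm -25.4 -100.0
s9.pkl yel [296 207   8  20  87] [299.9 217. ] 0.03 rail x,y mm 13.0 -23.1
s9.pkl yel [296 207   8  20  87] [299.9 217. ] 0.022 rail x,y mm 14.9 -13.6
s9.pkl yel [296 207   8  20  87] [299.9 217. ] 0.008 rail x,y mm 18.1 3.1
s9.pkl yel [281 239   2   7  13] [281.5 242.2] 0.03 rail x,y mm -37.6 -100.3
s9.pkl yel [281 239   2   7  13] [281.5 242.2] 0.022 rail x,y mm -36.4 -91.7
s9.pkl yel [281 239   2   7  13] [281.5 242.2] 0.008 rail x,y mm -34.2 -76.7
```

View pics/f.png

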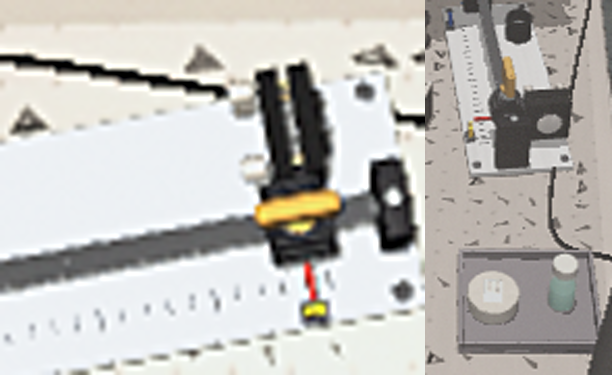

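The pointer (310,280) lines up with the yellow flag (314,311), off by about 0.3 mm from above. The vial stands upright in the tray at (563,283), and the wing is turned fully to its stop. I'm handing the job in.

```bash
python3 -c "
from plant import order
print(order.sign_off())"
```

```text
the job is handed in; nothing more can be done
None
```

I handed the job in at about 20 s: the vial stands upright in the tray's free part, the collar pointer lines up with the yellow flag (about 0.3 mm off from above), and the screw is tightened to its stop; I don't have the judge's result.

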